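Move the barbecue table set to the display rack in reverse order

ROBOT

A 6-joint arm with a two-finger parallel gripper is mounted at the origin on the work surface. World frame = base frame: x ahead of the robot, y to its left, z up, the work surface at z = 0. Lengths are in mm, angles in rad, forces in N, time in s.
With the tool pointing down it reaches from about 350 to 875 mm from the base axis. Payload 4.2 kg.
Tool frame: the origin (TCP) lies at the very end of the fingers, on their centre line; the grasp point (between the pads) lies 19 mm behind it (arm.pinch_z is the distance from the TCP to the grasp point, in mm); x points along the fingers, y is the direction in which the jaws open and shut, and the axes are right-handed (so a half turn about x gives the same grasp; the last joint's range is limited). The gripper opens to 85 mm and grips with 20 to 120 N. Pads are 22 mm wide; open, the fingers measure 114 mm over their backs; the gripper's body (76 mm by 85 mm) begins 54 mm behind the grasp point. The pads swing forward as they close: fully open they stand 13 mm farther back than shut.
Start: joints at [-0.995, 0.385, 0.008, 0, -1.194, -0.259], TCP at [194.72, -593.872, 231.312] pointing down, gripper open.
Joint ranges: [-3.14, 3.14], [-1.21, 2.06], [-1.07, 1.41], [-3.16, 2.05], [-2.99, -0.16], [-3.1, 3.1]. Speed limits (rad/s): [2.79, 2.79, 3.14, 3.14, 3.14, 3.14].

INTERFACE

Orientations are given as a unit quaternion [x, y, z, w].
In Python, from bench import arm gives the robot as it stands.
- The arm moves only by the tool drive_tool, never from a script. Its argument "motion" is a list of rows, each a list of 4 numbers: the shift along the tool's x, y, z in mm, then the turn about the tool's x in degrees. In form: [[dx, dy, dz, spin], ...]. A call has 1 to 10 rows; each row shifts and turns the commanded pose from where the row before left it, along the tool's axes as they then stand; what a row does not reach is not made up. A row lasts 1/12 s, in which the tool goes at most 41.7 mm and 7.16 degrees, less where a joint would pass 70% of its speed; a pose out of reach is approached as far as the arm can. A call with a gripper value outside its range is refused whole. "grip" is the finger opening in mm, from 0 to 85.4, set as the call begins (left out, the last holds). The fingers move at their own pace and stop on an object; the grip force is fixed at half the most. Time passes only in rows, so rows that do not move let the fingers close. It gives the time, the measured TCP pose, the force and the opening at its end, in the units of the state.
- arm.read_state(): the state, without advancing time (a new reading comes with each control period).
- arm.get_image(name): name is "side" or "top"; returns the picture (420x560x3 uint8, red, green, blue); there is no depth.
- arm.calibration(name): a dict with "K" (3x3 intrinsics, pixels), "eye" and "attitude" of the camera in the world. Camera axes: x right, y up, looking along -z (the intrinsics and any distortion apply to the point x, -y, -z); pixel columns grow to the right and rows downward; lengths in mm; the calibration is good to about 2 mm. A picture is of the moment at which its call begins. calibration takes no time and is no camera call.
- arm.job_done(): hands the job in, once; it reports no verdict.
The state is a dict: "clock": time; "joints": joint angles; "joint_vel": joint speeds; "joint_efforts": joint torques, N m; "position": TCP position; "ee_rot": TCP orientation; "contact_force": force on the tool from outside, world axes, zero at the start; "wrist_torque": the same for the moment, N m; "gripper_width": finger opening in mm.
Only numpy, scipy, OpenCV 4.12 (cv2) and the standard library are available. Lean on these libraries where they do the work, as an engineer would, in place of code of your own. Each camera call takes 0.05 s, during which the arm holds its last target. There are 200 camera calls.

TASK

Move the four pieces of the barbecue table set (mortar, pepper mill, shaker, crock) from the wooden rack to the black steel display rack, in reverse order: the piece nearest you goes to the seat farthest from you, the second nearest to the second farthest, and so on. Each piece ends up standing upright on its own round steel seat with its whole foot on it. Leave the brush between the racks where it lies.

Things in the scene. Friction and masses are not known exactly. Their poses are not given: they have to be found in the camera images.
- mortar: Black cast-iron mortar: an open round cup, 58 mm high. Foot 52 mm in diameter; plain upright wall 60 mm in diameter from 16 to 58 mm above its foot; hollow inside. About 350 g. On the wooden rack at the start. Origin: centre of its underside; z up.
- mill: Turned dark-wood pepper mill, the tallest piece, 105 mm high. Foot 52 mm in diameter up to 25 mm, a 36 mm waist at 40 mm, a plain upright band 44 mm in diameter from 56 to 84 mm above its foot (the place to grip), small round knob on top. About 150 g. On the wooden rack at the start. Origin: centre of its underside; z up.
- shaker: Steel spice shaker: upright cylinder 50 mm in diameter and 70 mm high with a slightly wider domed cap, 87 mm high in all. About 160 g. On the wooden rack at the start. Origin: centre of its underside; z up.
- crock: Squat clay crock, closed: foot 52 mm in diameter, upright wall 64 mm in diameter from 12 to 50 mm above its foot, then a lid with a small knob 17 mm wide; 74 mm high in all. Lid and crock are one piece. About 240 g. On the wooden rack at the start. Origin: centre of its underside; z up.
- pad_mortar: Fixed cork pad, 74 x 74 x 3 mm, under the mortar at the start; stays put and marks where the mortar came from. The four pads look alike, in a row 82 mm apart on the wooden rack (board 92 mm wide, 15 mm thick, end blocks 30 mm high). Origin: centre of its underside, 15 mm above the desk; its top, where the piece stands, is at 18 mm. x: along the row, away from the robot; y: across it.
- pad_mill: Fixed cork pad, 74 x 74 x 3 mm, under the mill at the start; stays put and marks where the mill came from. The four pads look alike, in a row 82 mm apart on the wooden rack (board 92 mm wide, 15 mm thick, end blocks 30 mm high). Origin: centre of its underside, 15 mm above the desk; its top, where the piece stands, is at 18 mm. x: along the row, away from the robot; y: across it.
- pad_shaker: Fixed cork pad, 74 x 74 x 3 mm, under the shaker at the start; stays put and marks where the shaker came from. The four pads look alike, in a row 82 mm apart on the wooden rack (board 92 mm wide, 15 mm thick, end blocks 30 mm high). Origin: centre of its underside, 15 mm above the desk; its top, where the piece stands, is at 18 mm. x: along the row, away from the robot; y: across it.
- pad_crock: Fixed cork pad, 74 x 74 x 3 mm, under the crock at the start; stays put and marks where the crock came from. The four pads look alike, in a row 82 mm apart on the wooden rack (board 92 mm wide, 15 mm thick, end blocks 30 mm high). Origin: centre of its underside, 15 mm above the desk; its top, where the piece stands, is at 18 mm. x: along the row, away from the robot; y: across it.
- steel_rack: Fixed rack to fill, left or right of the robot: black steel tray 352 x 100 mm, rails along the long sides (52 mm from the middle, tops 19 mm high) and four round bright seats, 78 mm across, tops 12 mm above the desk. Origin: middle of its underside, on the desk; x along the row, away from the robot; y across; z up. Seat centres: x = -123, -41, 41, 123 mm, y = 0.
- brush: Flat basting brush with a wooden handle, lying on the desk between the two racks, about 200 mm long and under 40 mm high, a bystander. Origin: underside, near the middle of its length; x along it.
Things that resemble listed ones, but are neither listed nor needed, are in the scene too. Leave any purple look-alike of the mill alone. Leave any turquoise or yellow look-alike of the crock alone.

How it is judged (in metres and radians):
At the end, for the whole second after the job is handed in: Each piece is upright (0.12 rad), at rest, on a seat of the steel rack, within 14 mm of its centre along and across the rack, foot at seat height (8 to 17 mm over the desk); the pieces from pads 1, 2, 3, 4 (counted from the robot) are on seats 4, 3, 2, 1 (((world x of pad_mortar below 0.463 m and x of mortar in the frame of steel_rack between 0.109 and 0.137 m) or (world x of pad_mortar between 0.463 and 0.545 m and x of mortar in the frame of steel_rack between 0.027 and 0.055 m) or (world x of pad_mortar between 0.545 and 0.627 m and x of mortar in the frame of steel_rack between -0.055 and -0.027 m) or (world x of pad_mortar above 0.627 m and x of mortar in the frame of steel_rack between -0.137 and -0.109 m)) and y of mortar in the frame of steel_rack between -0.014 and 0.014 m and z of mortar in the frame of steel_rack between 0.008 and 0.017 m and angle between each of mortar, mill, shaker, crock's own z axis and vertical below 0.12 rad and linear speed of each of mortar, mill, shaker, crock below 0.02 m/s and angular speed of each of mortar, mill, shaker, crock below 0.2 rad/s and ((world x of pad_mill below 0.463 m and x of mill in the frame of steel_rack between 0.109 and 0.137 m) or (world x of pad_mill between 0.463 and 0.545 m and x of mill in the frame of steel_rack between 0.027 and 0.055 m) or (world x of pad_mill between 0.545 and 0.627 m and x of mill in the frame of steel_rack between -0.055 and -0.027 m) or (world x of pad_mill above 0.627 m and x of mill in the frame of steel_rack between -0.137 and -0.109 m)) and y of mill in the frame of steel_rack between -0.014 and 0.014 m and z of mill in the frame of steel_rack between 0.008 and 0.017 m and ((world x of pad_shaker below 0.463 m and x of shaker in the frame of steel_rack between 0.109 and 0.137 m) or (world x of pad_shaker between 0.463 and 0.545 m and x of shaker in the frame of steel_rack between 0.027 and 0.055 m) or (world x of pad_shaker between 0.545 and 0.627 m and x of shaker in the frame of steel_rack between -0.055 and -0.027 m) or (world x of pad_shaker above 0.627 m and x of shaker in the frame of steel_rack between -0.137 and -0.109 m)) and y of shaker in the frame of steel_rack between -0.014 and 0.014 m and z of shaker in the frame of steel_rack between 0.008 and 0.017 m and ((world x of pad_crock below 0.463 m and x of crock in the frame of steel_rack between 0.109 and 0.137 m) or (world x of pad_crock between 0.463 and 0.545 m and x of crock in the frame of steel_rack between 0.027 and 0.055 m) or (world x of pad_crock between 0.545 and 0.627 m and x of crock in the frame of steel_rack between -0.055 and -0.027 m) or (world x of pad_crock above 0.627 m and x of crock in the frame of steel_rack between -0.137 and -0.109 m)) and y of crock in the frame of steel_rack between -0.014 and 0.014 m and z of crock in the frame of steel_rack between 0.008 and 0.017 m); the robot touches nothing.
It fails at once if the brush is moved by more than 30 mm (distance of brush from where it was at the start of the episode above 0.03 m).
It also fails if it takes over 128 s, if anything falls off the work surface, if the arm or the gripper's body presses on something with over 40 N, if the wrist force passes 120 N, or if a joint passes its speed limit or range.

## Working session

There is one attempt and no reset: what is moved stays moved. The work goes in short steps, Python scripts to look and compute and a tool call to move; the robot and the scene stay as the last step left them, time stands still between calls to the robot, and variables do not carry over. Pictures are saved under pics/ and viewed, about 12 in all and at most 16, crops included, and the job is handed in when it is done.

Besides the shell and the picture viewer there is one more tool, called after ">>>" by a JSON object that holds its "method" and its "body". drive_tool: Moves the arm, as the interface text tells. Its arguments: {"type":"object","properties":{"motion":{"type":"array"},"grip":{"type":"number"}},"required":["motion"]}

```bash
mkdir -p pics; ls; python3 - <<'E'
from bench import arm
import cv2
for n in("top","side"):
    cv2.imwrite(f"pics/{n}0.png",arm.get_image(n)[:,:,::-1]); print(n,arm.calibration(n))
print(arm.read_state(),arm.pinch_z)
E
```

```text
pics
top {'K': array([[449.41528718,   0.        , 263.60011642],
       [  0.        , 449.41528718, 214.72440789],
       [  0.        ,   0.        ,   1.        ]]), 'eye': array([ 467.02888237,   16.68210957, 1100.0673916 ]), 'attitude': array([-0.04289208,  0.03820858,  0.71359169, -0.69820288])}
side {'K': array([[390.85180276,   0.        , 281.21719272],
       [  0.        , 390.85180276, 209.72712238],
       [  0.        ,   0.        ,   1.        ]]), 'eye': array([257.88301401, 442.53332833, 500.85225081]), 'attitude': array([-0.14558937,  0.40039869,  0.84673667, -0.31862459])}
{'clock': 0.1, 'joints': array([-9.95389250e-01,  3.85514064e-01,  6.77485495e-03, -4.25671301e-04,
       -1.19400596e+00, -2.58624824e-01]), 'joint_vel': array([-0.00170508, -0.00199787,  0.00268832,  0.00046427,  0.00056665,
       -0.0012027 ]), 'joint_efforts': array([-3.34991546e-04, -3.93320274e+01,  1.88929886e+01,  4.19795126e+00,
       -2.59934561e-03,  1.30553147e-05]), 'position': array([ 194.56411665, -593.40279717,  230.31642777]), 'ee_rot': array([-0.11079022,  0.69841504,  0.11216348,  0.69811268]), 'contact_force': array([0.39188574, 0.74533115, 0.44546508]), 'wrist_torque': array([-0.01862743,  0.0137763 , -0.04415502]), 'gripper_width': 85.2645790257592} 18.700000000000003
```

View pics/top0.png

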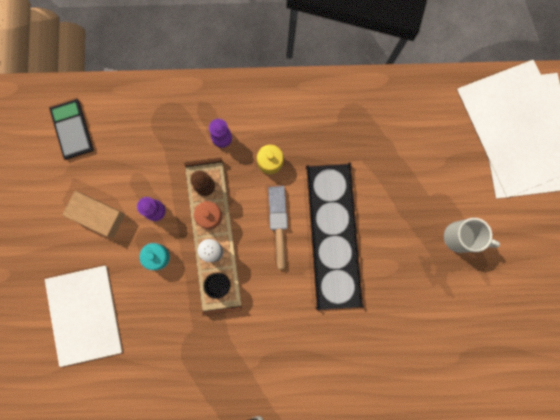

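View pics/side0.png

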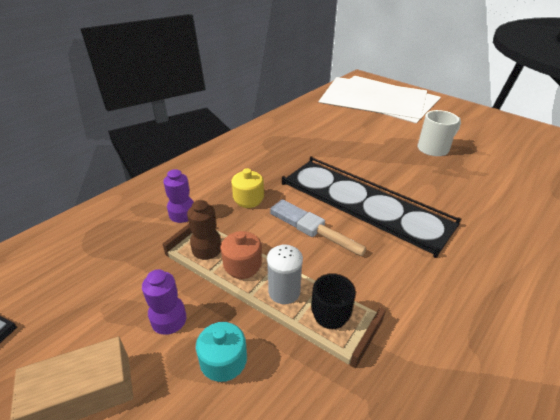

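The top view has the wooden rack at about x=210 px. From the robot end it holds the mortar (217,286), shaker (208,251), crock (207,214) and mill (203,183). The steel rack seats are at (338,287), (335,252), (333,218) and (330,185). The brush lies at (279,228).

Look-alikes to leave alone: purple mills at (220,132) and (151,209), a yellow crock at (270,158) and a turquoise crock at (153,256). The dark-wood mill and clay crock on the rack fit the description.

```bash
cat > h.py <<'E'
from bench import arm
import cv2, numpy as np
from scipy.spatial.transform import Rotation as R
C={n:arm.calibration(n) for n in("top","side")}
def ray(n,uv):
    K=C[n]["K"]; d=np.linalg.inv(K)@[uv[0],uv[1],1]; d=d*[1,-1,-1]
    return C[n]["eye"],R.from_quat(C[n]["attitude"]).apply(d)
def plane(n,uv,z):
    e,d=ray(n,uv); return e+d*(z-e[2])/d[2]
def tri(a,b):
    e1,d1=ray("top",a);e2,d2=ray("side",b)
    s=np.linalg.lstsq(np.c_[d1,-d2],e2-e1,rcond=None)[0]
    p,q=e1+s[0]*d1,e2+s[1]*d2
    return (p+q)/2,np.linalg.norm(p-q)
def proj(n,p):
    c=R.from_quat(C[n]["attitude"]).inv().apply(np.array(p)-C[n]["eye"])*[1,-1,-1]
    u=C[n]["K"]@c; return u[:2]/u[2]
def blobs(mask,amin=80,box=None):
    m=mask.astype(np.uint8)*255
    if box: k=np.zeros_like(m);x0,y0,x1,y1=box;k[y0:y1,x0:x1]=m[y0:y1,x0:x1];m=k
    n,l,s,c=cv2.connectedComponentsWithStats(m)
    return [(c[i].round(1),s[i]) for i in range(1,n) if s[i][4]>amin]
def go(x,y,z,yaw):
    """shift in tool axes (mm) and spin (deg) to get there, tool down, jaw axis at yaw deg (mod 180)"""
    s=arm.read_state(); r=R.from_quat(s["ee_rot"]); p=s["position"]
    a=r.apply([0,1,0]); cur=np.degrees(np.arctan2(a[1],a[0]))
    dyaw=(yaw-cur+90)%180-90
    print("t",round(s["clock"],2),"pos",p.round(1),"jaw yaw",round(cur,2),"down",r.apply([1,0,0]).round(3),"w",round(s["gripper_width"],1),"F",s["contact_force"].round(1))
    print("shift",r.inv().apply(np.array([x,y,z])-p).round(1),"spin(about tool x)",round(-dyaw,2))
E
python3 - <<'E'
from h import *
T=cv2.imread("pics/top0.png");S=cv2.imread("pics/side0.png")
hT,hS=[cv2.cvtColor(i,cv2.COLOR_BGR2HSV) for i in(T,S)]
seat=lambda h:(h[...,1]<50)&(h[...,2]>130)
b=sorted(blobs(seat(hT),200,(300,155,370,315)),key=lambda q:-q[0][1])
P=[]
for c,s in b: P.append(plane("top",c,12)); print("seat",c,s,P[-1].round(1))
b=sorted(blobs(seat(hS),200,(285,155,460,250)),key=lambda q:-q[0][1])
for c,s in b: print("seat side",c,s,plane("side",c,12).round(1))
for n,h,I,bx in(("top",hT,T,(185,160,245,312)),("side",hS,S,(165,190,385,355))):
    print(n)
    print(" dark",blobs(h[...,2]<75,60,bx))
    print(" crock",blobs((h[...,0]<12)&(h[...,1]>150)&(h[...,2]>110),60,bx))
    print(" steel",blobs(h[...,1]<60,60,bx))
z=[cv2.resize(T[150:320,140:375],None,fx=3,fy=3,interpolation=cv2.INTER_CUBIC)]
cv2.imwrite("pics/crop1.png",z[0])
cv2.imwrite("pics/crop2.png",cv2.resize(S[180:360,150:400],None,fx=3,fy=3,interpolation=cv2.INTER_CUBIC))
go(300,0,300,90)
E
```

```text
seat [337.5 286.2] [322 270  32  33 857] [ 416.7 -150.4   12. ]
seat [334.8 251.9] [319 236  33  33 842] [ 498.5 -147.2   12. ]
seat [332.2 218.2] [316 203  33  32 813] [ 580.3 -144.1   12. ]
seat [329.5 185. ] [314 170  32  31 787] [ 662.3 -140.6   12. ]
seat side [422.1 225. ] [401 212  43  27 910] [ 414.8 -148.8   12. ]
seat side [302.  218.4] [285 201  40  35 698] [596.1 -13.4  12. ]
seat side [382.9 207.4] [363 195  41  26 793] [ 496.8 -146.2   12. ]
seat side [332.5 185. ] [ 298  167   69   37 1269] [ 615.5 -141.6   12. ]
top
 dark [(array([205.4, 186.4]), array([196, 177,  19,  19, 252], dtype=int32)), (array([216.7, 285.1]), array([204, 273,  26,  26, 520], dtype=int32))]
 crock [(array([207. , 214.3]), array([195, 202,  25,  26, 502], dtype=int32))]
 steel [(array([209.6, 250.3]), array([197, 239,  26,  23, 455], dtype=int32)), (array([217.2, 285.1]), array([205, 274,  24,  23, 384], dtype=int32))]
side
 dark [(array([345.9, 207.2]), array([299, 190,  86,  41, 738], dtype=int32)), (array([374.1, 192.5]), array([367, 190,  18,   8,  91], dtype=int32)), (array([202.4, 234.6]), array([ 165,  205,   56,   54, 1083], dtype=int32)), (array([332.4, 300.3]), array([ 312,  274,   43,   55, 1936], dtype=int32)), (array([370.3, 338.1]), array([360, 317,  23,  38, 119], dtype=int32))]
 crock []
 steel [(array([356.1, 203.1]), array([ 301,  190,   84,   40, 1697], dtype=int32)), (array([297. , 217.1]), array([270, 199,  55,  38, 986], dtype=int32)), (array([284. , 273.4]), array([ 266,  245,   37,   59, 1813], dtype=int32)), (array([332.2, 299.8]), array([ 312,  275,   43,   53, 1335], dtype=int32))]
t 0.1 pos [ 194.6 -593.4  230.3] jaw yaw 108.14 down [-0.001  0.002 -1.   ] w 85.3 F [0.4 0.7 0.4]
shift [-68.7 531.2 284.9] spin(about tool x) 18.14
```

View pics/crop1.png

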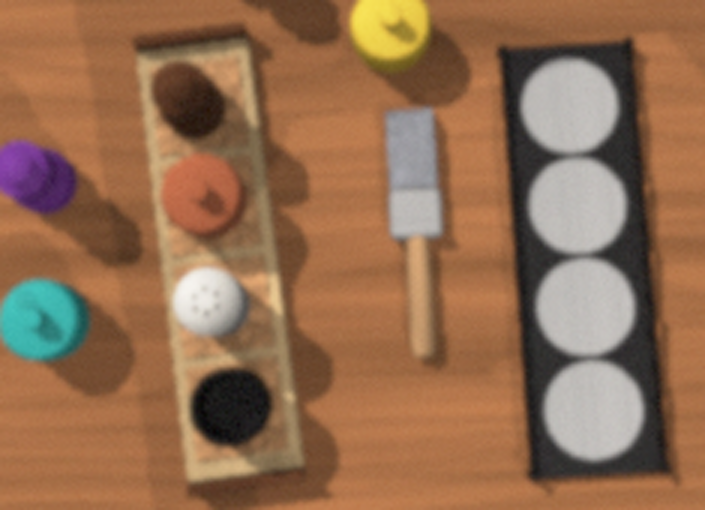

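View pics/crop2.png

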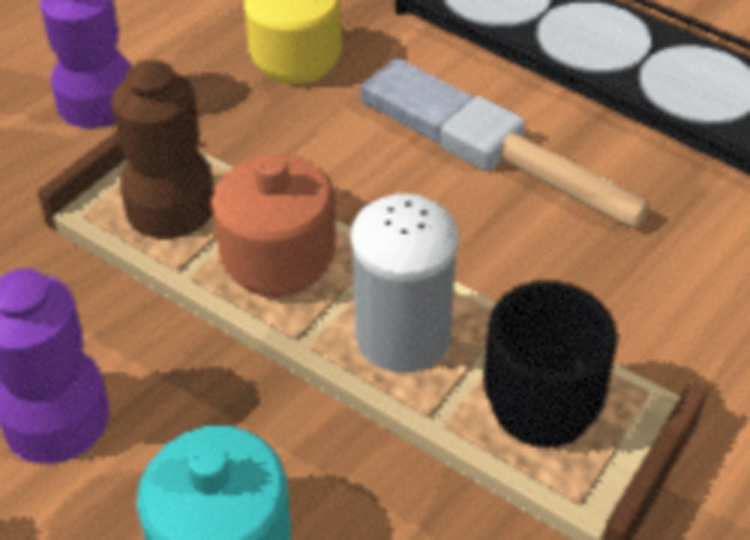

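```bash
python3 - <<'E'
from h import *
E={"mortar":((217,285.8),76),"shaker":((209.8,250.5),95),"crock":((207.3,214.7),68)}
for k,(uv,z) in E.items():
    p=plane("top",uv,z); print(k,p.round(1),"side at mid:",proj("side",[p[0],p[1],18+{"mortar":37,"shaker":75,"crock":40}[k]]).round(1))
for z,uv in((123,(197.5,177)),(110,(199,178.5)),(43,(206.5,188))): print("mill",plane("top",uv,z).round(1))
p=plane("top",(197.5,177),123);
# rack corners in top at z 15: crop px /3 + offset
for c in((190,482),(302,465),(137,47),(248,38)): print("rack corner",plane("top",(c[0]/3+140,c[1]/3+150),15).round(1))
S=cv2.imread("pics/side0.png");h=cv2.cvtColor(S,cv2.COLOR_BGR2HSV)
print(blobs(((h[...,0]<9)|(h[...,0]>172))&(h[...,1]>130)&(h[...,2]>90),150,(215,225,268,285)))
for y in(210,220,250): 
    r=h[y,165:240]; print(y,r[::3,2],)
E
```

```text
mortar [426.2 130.7  76. ] side at mid: [333.6 297.7]
shaker [505.2 143.9  95. ] side at mid: [285.3 257. ]
crock [589.  152.5  68. ] side at mid: [241.1 249.7]
mill [667.  166.4 123. ]
mill [666.1 165.  110. ]
mill [656.2 157.3  43. ]
rack corner [366.1 170.5  15. ]
rack corner [377.5  81.6  15. ]
rack corner [718.1 212.   15. ]
rack corner [723.6 120.7  15. ]
[]
210 [166 149 165 158 152 143 128 121 121 112  74  71  60  51  60  63  58 105
 106 107 104 104  96 155 161]
220 [161 165 146 115 105  99  94  87  84  90  87  90  86  69  53  51  48 126
 162 164 170 174 173 165 163]
250 [ 83  64 130 159 201 207 197 198 210 101  82  70  66  59  54  55  52  56
  53 216 218 213 211 206 202]
```

```bash
python3 - <<'E'
from h import *
go(420,-250,200,97)
go(426,131,130,97)
E
```

```text
t 0.1 pos [ 194.6 -593.4  230.3] jaw yaw 108.14 down [-0.001  0.002 -1.   ] w 85.3 F [0.4 0.7 0.4]
shift [ 30.8 256.1 321.2] spin(about tool x) 11.14
t 0.1 pos [ 194.6 -593.4  230.3] jaw yaw 108.14 down [-0.001  0.002 -1.   ] w 85.3 F [0.4 0.7 0.4]
shift [101.5 616.1 445.5] spin(about tool x) 11.14
```

>>> {"method": "drive_tool", "body": {"motion": [[3,25,31,0],[3,25,31,0],[3,25,31,0],[3,25,31,0],[3,25,31,0],[3,25,31,0],[3,25,31,0],[3,25,31,0],[3,25,31,0],[3,25,31,0]], "grip": 85}}

```text
clock: 0.93
position: [411.8, -257.8, 201.1]
ee_rot: [-0.111, 0.698, 0.112, 0.698]
contact_force: [1.1, 0.0, 0.1]
gripper_width: 85.3
```

```bash
python3 -c "
from h import *
go(426,131,140,97)"
```

```text
t 0.93 pos [ 411.8 -257.8  201.1] jaw yaw 108.15 down [-0.  0. -1.] w 85.3 F [1.1 0.  0.1]
shift [ 61.1 365.  134.6] spin(about tool x) 11.15
```

>>> {"method": "drive_tool", "body": {"motion": [[6,36,13.5,0],[6,36,13.5,0],[6,36,13.5,0],[6,36,13.5,0],[6,36,13.5,0],[6,36,13.5,0],[6,36,13.5,0],[6,36,13.5,0],[6,36,13.5,0],[6,36,13.5,0]]}}

```text
clock: 1.77
position: [426.9, 126.2, 141.0]
ee_rot: [-0.112, 0.698, 0.112, 0.698]
contact_force: [0.8, -0.7, 0.7]
gripper_width: 85.2
```

>>> {"method": "drive_tool", "body": {"motion": [[0,0,0,5.6],[0,0,0,5.6],[0,0,0,0],[0,0,0,0]]}}

```text
clock: 2.1
position: [427.3, 124.4, 141.0]
ee_rot: [-0.044, 0.706, 0.044, 0.706]
contact_force: [-0.2, -0.4, -0.4]
gripper_width: 84.8
```

```bash
python3 -c "
from h import *
go(426,131,53,97)
for n in('top','side'): cv2.imwrite(f'pics/a_{n}.png',arm.get_image(n)[100:400,100:500,::-1])
a=cv2.imread('pics/a_top.png');b=cv2.imread('pics/a_side.png');cv2.imwrite('pics/a.png',np.hstack([a,b]))"
```

```text
t 2.1 pos [427.3 124.4 141. ] jaw yaw 97.1 down [-0.001 -0.    -1.   ] w 84.8 F [-0.2 -0.4 -0.4]
shift [88.   6.8 -0.4] spin(about tool x) 0.1
```

View pics/a.png

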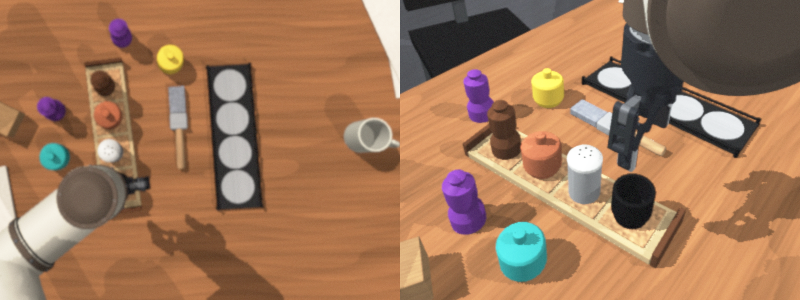

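```bash
python3 -c "
from h import *
p,r=arm.read_state()['position'],R.from_quat(arm.read_state()['ee_rot'])
for d in(-43,0,43):
  q=p+r.apply([-5,d,0]);print(d,q.round(),proj('side',q)-[100,100]+[400,0],proj('top',q)-[100,100])"
```

```text
-43 [433.  81. 146.] [657.19799143 130.05358947] [136.75358623 183.59623824]
0 [427. 124. 146.] [642.52637791 148.90578666] [116.47374081 186.55928642]
43 [422. 167. 146.] [626.12981247 169.97444993] [ 96.1779493  189.52466445]
```

>>> {"method": "drive_tool", "body": {"motion": [[0,3.5,0,0],[0,3.5,0,0],[20,0,0,0],[20,0,0,0],[20,0,0,0],[20,0,0,0],[15,0,0,0],[8,0,0,0],[0,0,0,0]]}}

```text
clock: 2.95
position: [425.9, 130.7, 36.9]
ee_rot: [-0.044, 0.707, 0.042, 0.705]
contact_force: [0.1, 0.0, 0.7]
gripper_width: 84.7
```

>>> {"method": "drive_tool", "body": {"motion": [[0,0,0,0],[0,0,0,0],[0,0,0,0],[0,0,0,0],[0,0,0,0],[0,0,0,0],[0,0,0,0],[0,0,0,0]], "grip": 50}}

```text
clock: 3.62
position: [427.7, 132.3, 39.8]
ee_rot: [-0.042, 0.705, 0.044, 0.707]
contact_force: [-2.0, 1.4, 5.8]
gripper_width: 58.5
```

>>> {"method": "drive_tool", "body": {"motion": [[-10,0,0,0],[-20,0,0,0],[-30,0,0,0],[-30,0,0,0],[-20,0,0,0],[-10,0,0,0],[0,0,0,0],[0,0,0,0]]}}

```text
clock: 4.28
position: [425.9, 131.0, 158.0]
ee_rot: [-0.042, 0.706, 0.043, 0.706]
contact_force: [-0.0, 0.3, -4.9]
gripper_width: 58.7
```

```bash
python3 -c "
from h import *
go(661,-140,155,92.3)"
```

```text
t 4.28 pos [425.9 131.  158. ] jaw yaw 96.9 down [-0.001  0.001 -1.   ] w 58.7 F [-0.   0.3 -4.9]
shift [   2.7 -297.3  200.9] spin(about tool x) 4.6
```

>>> {"method": "drive_tool", "body": {"motion": [[0,-10,7,0],[0,-20,13.5,0],[0,-30,20,0],[0,-32,21.5,0],[0,-32,21.5,0],[0,-32,21.5,0],[0,-32,21.5,0],[0,-32,21.5,0],[0,-30,20,0],[0,-20,13.5,0]]}}

```text
clock: 5.12
position: [639.9, -117.5, 154.7]
ee_rot: [-0.042, 0.708, 0.042, 0.704]
contact_force: [-0.0, 0.7, -4.5]
gripper_width: 58.8
```

>>> {"method": "drive_tool", "body": {"motion": [[0,-15,10,0],[0,-10,7.5,0],[0,-2,1.5,0],[0,0,0,2.3],[0,0,0,2.3],[0,0,0,0],[0,0,0,0],[0,0,0,0]]}}

```text
clock: 5.78
position: [661.0, -138.7, 157.2]
ee_rot: [-0.015, 0.708, 0.015, 0.706]
contact_force: [0.4, -0.9, -4.0]
gripper_width: 59.0
```

```bash
python3 -c "
from h import *
go(661,-140,32,92.3)
for n in('top','side'): cv2.imwrite(f'pics/a_{n}.png',arm.get_image(n)[100:400,100:500,::-1])
a=cv2.imread('pics/a_top.png');b=cv2.imread('pics/a_side.png');cv2.imwrite('pics/b.png',np.hstack([a,b]))"
```

```text
t 5.78 pos [ 661.  -138.7  157.2] jaw yaw 92.42 down [-0.002  0.    -1.   ] w 59.0 F [ 0.4 -0.9 -4. ]
shift [125.2  -1.3   0.2] spin(about tool x) 0.12
```

View pics/b.png

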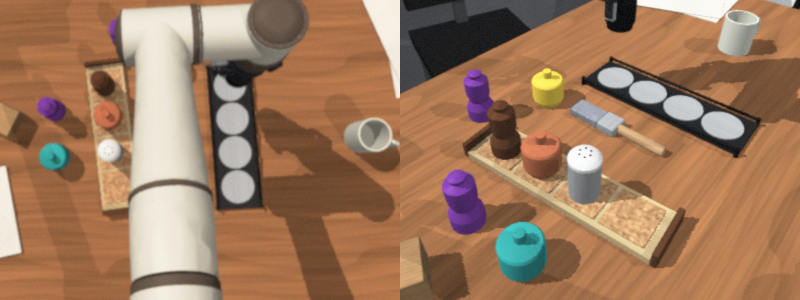

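>>> {"method": "drive_tool", "body": {"motion": [[15,-1,0,0],[25,0,0,0],[30,0,0,0],[25,0,0,0],[15,0,0,0],[7,0,0,0],[3,0,0,0],[1,0,0,0],[0,0,0,0],[0,0,0,0]]}}

```text
clock: 6.72
position: [662.8, -140.2, 39.0]
ee_rot: [-0.015, 0.706, 0.015, 0.708]
contact_force: [-0.9, -0.2, -4.1]
gripper_width: 58.8
```

>>> {"method": "drive_tool", "body": {"motion": [[1,0,0,0],[1,0,0,0],[0,0,0,0],[0,0,0,0]]}}

```text
clock: 7.05
position: [661.7, -140.2, 35.5]
ee_rot: [-0.014, 0.707, 0.015, 0.707]
contact_force: [-0.1, -0.8, -4.6]
gripper_width: 58.5
```

>>> {"method": "drive_tool", "body": {"motion": [[1,0,0,0],[1,0,0,0],[0.5,0,0,0],[0,0,0,0],[0,0,0,0]]}}

```text
clock: 7.47
position: [661.9, -140.2, 34.0]
ee_rot: [-0.015, 0.707, 0.015, 0.707]
contact_force: [-3.6, 1.3, 4.1]
gripper_width: 58.6
```

>>> {"method": "drive_tool", "body": {"motion": [[0,0,0,0],[0,0,0,0],[0,0,0,0],[0,0,0,0],[0,0,0,0]], "grip": 85}}

```text
clock: 7.88
position: [661.9, -140.2, 32.7]
ee_rot: [-0.015, 0.707, 0.014, 0.707]
contact_force: [-0.4, 0.1, 0.1]
gripper_width: 84.9
```

>>> {"method": "drive_tool", "body": {"motion": [[-8,0,0,0],[-20,0,0,0],[-35,0,0,0],[-35,0,0,0],[-20,0,0,0],[-8,0,0,0],[0,0,0,0]]}}

```text
clock: 8.47
position: [663.0, -140.3, 162.2]
ee_rot: [-0.015, 0.705, 0.014, 0.709]
contact_force: [0.2, -0.4, -0.4]
gripper_width: 85.1
```

```bash
python3 -c "
from h import *
go(506,143,160,97)"
```

```text
t 8.47 pos [ 663.  -140.3  162.2] jaw yaw 92.36 down [ 0.006 -0.    -1.   ] w 85.1 F [ 0.2 -0.4 -0.4]
shift [   1.2  289.5 -145.3] spin(about tool x) -4.64
```

>>> {"method": "drive_tool", "body": {"motion": [[0,20,-10,0],[0,32,-16,0],[0,35,-17.5,0],[0,35,-17.5,0],[0,35,-17.5,0],[0,35,-17.5,0],[0,35,-17.5,0],[0,32,-16,0],[0,20,-10,0],[0,10,-5,0]]}}

```text
clock: 9.3
position: [503.1, 144.3, 157.2]
ee_rot: [-0.016, 0.708, 0.015, 0.706]
contact_force: [-1.0, 0.3, -0.6]
gripper_width: 85.2
```

>>> {"method": "drive_tool", "body": {"motion": [[0,0,0,-2.3],[0,0,0,-2.3],[0,0,0,0],[0,0,0,0],[0,0,0,0]]}}

```text
clock: 9.72
position: [505.3, 142.0, 158.1]
ee_rot: [-0.042, 0.706, 0.042, 0.705]
contact_force: [0.3, 0.5, 0.3]
gripper_width: 84.7
```

```bash
python3 -c "
from h import *
go(506,143,42,97)
T=arm.get_image('top');cv2.imwrite('pics/t2.png',T[...,::-1])
S=arm.get_image('side');cv2.imwrite('pics/s2.png',S[...,::-1])
cv2.imwrite('pics/c.png',np.hstack([T[100:400,100:500,::-1],S[100:400,100:500,::-1]]))"
```

```text
t 9.72 pos [505.3 142.  158.1] jaw yaw 96.85 down [-0.001 -0.001 -1.   ] w 84.7 F [0.3 0.5 0.3]
shift [116.1   1.    0.9] spin(about tool x) -0.15
```

View pics/c.png

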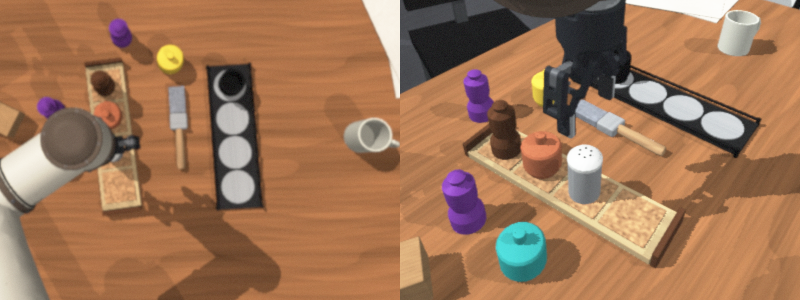

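The mortar stands on the far seat, with its rim at about (331,182) px in the top view. The gripper is over the shaker, so next comes the descent.

>>> {"method": "drive_tool", "body": {"motion": [[15,1,1,0],[25,0,0,0],[30,0,0,0],[25,0,0,0],[14,0,0,0],[6,0,0,0],[1,0,0,0],[0,0,0,0]]}}

```text
clock: 10.48
position: [506.9, 143.8, 43.1]
ee_rot: [-0.043, 0.706, 0.043, 0.706]
contact_force: [0.1, 0.2, -0.7]
gripper_width: 85.1
```

>>> {"method": "drive_tool", "body": {"motion": [[0,0,0,0],[0,0,0,0],[0,0,0,0],[0,0,0,0],[0,0,0,0],[0,0,0,0],[0,0,0,0],[0,0,0,0]], "grip": 40}}

```text
clock: 11.15
position: [507.3, 144.4, 44.2]
ee_rot: [-0.043, 0.705, 0.043, 0.707]
contact_force: [-1.2, 0.8, 6.7]
gripper_width: 48.9
```

>>> {"method": "drive_tool", "body": {"motion": [[-10,0,0,0],[-20,0,0,0],[-30,0,0,0],[-30,0,0,0],[-20,0,0,0],[-10,0,0,0],[0,0,0,0],[0,0,0,0]]}}

```text
clock: 11.82
position: [505.6, 143.5, 162.2]
ee_rot: [-0.043, 0.706, 0.043, 0.705]
contact_force: [0.4, -0.6, -2.0]
gripper_width: 48.6
```

```bash
python3 -c "
from h import *
go(579,-143.5,160,92.3)
print(plane('top',(331,182),70))"
```

```text
t 11.82 pos [505.6 143.5 162.2] jaw yaw 96.91 down [-0.001  0.    -1.   ] w 48.6 F [ 0.4 -0.6 -2. ]
shift [   2.1 -293.7   38.4] spin(about tool x) 4.61
[ 658.87785002 -135.99185606   70.        ]
```

>>> {"method": "drive_tool", "body": {"motion": [[0,-15,2,0],[0,-28,3.5,0],[0,-36,5,0],[0,-36,5,0],[0,-36,5,0],[0,-36,5,0],[0,-36,5,0],[0,-32,4,0],[0,-22,2.5,0],[0,-12,1,0]]}}

```text
clock: 12.65
position: [577.9, -141.1, 159.7]
ee_rot: [-0.042, 0.708, 0.042, 0.704]
contact_force: [-1.0, -0.5, -0.5]
gripper_width: 49.0
```

>>> {"method": "drive_tool", "body": {"motion": [[0,-4.7,0.4,0],[0,0,0,2.3],[0,0,0,2.3],[0,0,0,0],[0,0,0,0],[0,0,0,0]]}}

```text
clock: 13.15
position: [579.7, -142.3, 162.3]
ee_rot: [-0.015, 0.707, 0.015, 0.707]
contact_force: [0.5, -0.4, -1.2]
gripper_width: 48.8
```

```bash
python3 -c "
from h import *
go(579,-143.5,40,92.3)"
```

```text
t 13.15 pos [ 579.7 -142.3  162.3] jaw yaw 92.46 down [-0.001  0.    -1.   ] w 48.8 F [ 0.5 -0.4 -1.2]
shift [122.3  -1.2  -0.6] spin(about tool x) 0.16
```

>>> {"method": "drive_tool", "body": {"motion": [[15,-1,0,0],[25,0,0,0],[30,0,0,0],[25,0,0,0],[15,0,0,0],[7,0,0,0],[3,0,0,0],[1,0,0,0],[1,0,0,0],[0,0,0,0]]}}

```text
clock: 13.98
position: [580.9, -144.1, 42.0]
ee_rot: [-0.015, 0.706, 0.015, 0.708]
contact_force: [0.5, -0.4, -0.4]
gripper_width: 49.1
```

>>> {"method": "drive_tool", "body": {"motion": [[1,0,0,0],[1,0,0,0],[0.5,0,0,0],[0,0,0,0],[0,0,0,0]]}}

```text
clock: 14.4
position: [580.1, -144.2, 38.4]
ee_rot: [-0.015, 0.707, 0.014, 0.707]
contact_force: [0.4, 0.2, -1.6]
gripper_width: 49.0
```

>>> {"method": "drive_tool", "body": {"motion": [[0.5,0,0,0],[0.5,0,0,0],[0.5,0,0,0],[0,0,0,0],[0,0,0,0]]}}

```text
clock: 14.82
position: [580.1, -144.2, 38.3]
ee_rot: [-0.015, 0.707, 0.015, 0.707]
contact_force: [-2.4, 1.0, 6.6]
gripper_width: 48.9
```

>>> {"method": "drive_tool", "body": {"motion": [[0,0,0,0],[0,0,0,0],[0,0,0,0],[0,0,0,0],[0,0,0,0],[0,0,0,0]], "grip": 85}}

```text
clock: 15.32
position: [580.0, -144.2, 36.6]
ee_rot: [-0.015, 0.707, 0.015, 0.707]
contact_force: [0.7, 0.2, 0.4]
gripper_width: 84.9
```

>>> {"method": "drive_tool", "body": {"motion": [[-8,0,0,0],[-20,0,0,0],[-35,0,0,0],[-35,0,0,0],[-20,0,0,0],[-8,0,0,0],[0,0,0,0]]}}

```text
clock: 15.9
position: [581.3, -144.2, 165.8]
ee_rot: [-0.015, 0.705, 0.014, 0.709]
contact_force: [-0.4, -0.2, -0.3]
gripper_width: 84.9
```

```bash
python3 -c "
from h import *
go(588,152,165,97)"
```

```text
t 15.9 pos [ 581.3 -144.2  165.8] jaw yaw 92.36 down [ 0.006 -0.    -1.   ] w 84.9 F [-0.4 -0.2 -0.3]
shift [  0.8 295.7  18.9] spin(about tool x) -4.64
```

>>> {"method": "drive_tool", "body": {"motion": [[0,20,1,0],[0,32,2,0],[0,36,2,0],[0,36,2,0],[0,36,3,0],[0,36,2,0],[0,36,2,0],[0,32,2,0],[0,20,2,0],[0,11,1,0]]}}

```text
clock: 16.73
position: [585.9, 153.7, 160.6]
ee_rot: [-0.016, 0.708, 0.015, 0.706]
contact_force: [-0.2, 0.6, -0.4]
gripper_width: 85.0
```

>>> {"method": "drive_tool", "body": {"motion": [[0,0,0,-2.3],[0,0,0,-2.3],[0,0,0,0],[0,0,0,0],[0,0,0,0]]}}

```text
clock: 17.15
position: [586.6, 150.6, 162.1]
ee_rot: [-0.042, 0.706, 0.042, 0.705]
contact_force: [0.1, 0.3, -0.2]
gripper_width: 84.9
```

```bash
python3 -c "
from h import *
go(588,152,35,97)
T=arm.get_image('top');cv2.imwrite('pics/t3.png',T[...,::-1])
S=arm.get_image('side');cv2.imwrite('pics/s3.png',S[...,::-1])
cv2.imwrite('pics/d.png',np.hstack([T[100:400,100:500,::-1],S[100:400,100:500,::-1]]))"
```

```text
t 17.15 pos [586.6 150.6 162.1] jaw yaw 96.85 down [-0.001 -0.001 -1.   ] w 84.9 F [ 0.1  0.3 -0.2]
shift [127.1   1.2   1.7] spin(about tool x) -0.15
```

View pics/d.png

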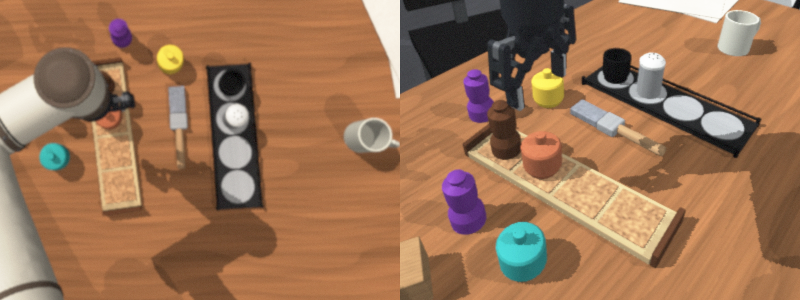

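The mortar is on seat 4 and the shaker on seat 3, both upright. Next is the clay crock.

>>> {"method": "drive_tool", "body": {"motion": [[15,1,1.5,0],[25,0,0,0],[35,0,0,0],[30,0,0,0],[15,0,0,0],[7,0,0,0],[2,0,0,0],[0,0,0,0]]}}

```text
clock: 17.92
position: [588.8, 152.6, 34.1]
ee_rot: [-0.043, 0.706, 0.043, 0.706]
contact_force: [-0.5, 0.1, -1.2]
gripper_width: 85.0
```

>>> {"method": "drive_tool", "body": {"motion": [[0,0,0,0],[0,0,0,0],[0,0,0,0],[0,0,0,0],[0,0,0,0],[0,0,0,0],[0,0,0,0]], "grip": 50}}

```text
clock: 18.5
position: [589.7, 153.1, 36.0]
ee_rot: [-0.043, 0.704, 0.043, 0.707]
contact_force: [-0.5, -0.5, 6.9]
gripper_width: 62.1
```

>>> {"method": "drive_tool", "body": {"motion": [[-10,0,0,0],[-20,0,0,0],[-30,0,0,0],[-35,0,0,0],[-20,0,0,0],[-10,0,0,0],[0,0,0,0],[0,0,0,0]]}}

```text
clock: 19.17
position: [587.3, 152.4, 158.0]
ee_rot: [-0.042, 0.706, 0.043, 0.705]
contact_force: [-0.1, -0.3, -2.5]
gripper_width: 62.1
```

```bash
python3 -c "
from h import *
go(498,-146.7,160,92.3)"
```

```text
t 19.17 pos [587.3 152.4 158. ] jaw yaw 96.91 down [-0.002  0.    -1.   ] w 62.1 F [-0.1 -0.3 -2.5]
shift [  -1.9 -286.2 -124.7] spin(about tool x) 4.61
```

>>> {"method": "drive_tool", "body": {"motion": [[0,-13,-5,0],[0,-27,-12,0],[0,-35,-15,0],[0,-35,-15,0],[0,-35,-16,0],[0,-35,-16,0],[0,-35,-15,0],[0,-32,-14,0],[0,-22,-10,0],[0,-12,-5,0]]}}

```text
clock: 20.0
position: [496.9, -143.9, 156.6]
ee_rot: [-0.041, 0.708, 0.042, 0.704]
contact_force: [-0.0, 0.5, -2.9]
gripper_width: 61.7
```

>>> {"method": "drive_tool", "body": {"motion": [[0,-5,-2,0],[0,0,0,2.3],[0,0,0,2.3],[0,0,0,0],[0,0,0,0],[0,0,0,0]]}}

```text
clock: 20.5
position: [498.8, -145.9, 158.3]
ee_rot: [-0.015, 0.707, 0.015, 0.707]
contact_force: [0.7, 1.0, -1.4]
gripper_width: 62.0
```

```bash
python3 -c "
from h import *
go(498,-146.7,30,92.3)"
```

```text
t 20.5 pos [ 498.8 -145.9  158.3] jaw yaw 92.45 down [-0.001  0.    -1.   ] w 62.0 F [ 0.7  1.  -1.4]
shift [128.3  -0.8  -0.7] spin(about tool x) 0.15
```

>>> {"method": "drive_tool", "body": {"motion": [[15,-1,0,0],[25,0,0,0],[30,0,0,0],[25,0,0,0],[17,0,0,0],[8,0,0,0],[3,0,0,0],[1,0,0,0],[1,0,0,0],[0,0,0,0]]}}

```text
clock: 21.33
position: [499.8, -147.4, 34.9]
ee_rot: [-0.015, 0.706, 0.015, 0.708]
contact_force: [-0.7, -0.9, -2.0]
gripper_width: 61.9
```

>>> {"method": "drive_tool", "body": {"motion": [[1,0,0,0],[0.5,0,0,0],[0.5,0,0,0],[0,0,0,0],[0,0,0,0]]}}

```text
clock: 21.75
position: [498.9, -147.5, 32.0]
ee_rot: [-0.014, 0.707, 0.014, 0.707]
contact_force: [-0.3, 0.7, -2.2]
gripper_width: 62.4
```

>>> {"method": "drive_tool", "body": {"motion": [[0.5,0,0,0],[0.5,0,0,0],[0.5,0,0,0],[0.5,0,0,0],[0,0,0,0],[0,0,0,0]]}}

```text
clock: 22.25
position: [498.8, -147.5, 30.0]
ee_rot: [-0.015, 0.707, 0.015, 0.707]
contact_force: [-1.6, 0.1, 1.2]
gripper_width: 62.3
```

Contact reached: the vertical force changed sign. Release.

>>> {"method": "drive_tool", "body": {"motion": [[0,0,0,0],[0,0,0,0],[0,0,0,0],[0,0,0,0],[0,0,0,0],[0,0,0,0]], "grip": 85}}

```text
clock: 22.75
position: [499.0, -147.5, 29.8]
ee_rot: [-0.015, 0.707, 0.015, 0.707]
contact_force: [-0.1, -0.8, 0.3]
gripper_width: 85.3
```

>>> {"method": "drive_tool", "body": {"motion": [[-8,0,0,0],[-20,0,0,0],[-35,0,0,0],[-35,0,0,0],[-35,0,0,0],[-20,0,0,0],[-8,0,0,0],[0,0,0,0]]}}

```text
clock: 23.42
position: [500.0, -147.5, 193.5]
ee_rot: [-0.015, 0.705, 0.014, 0.709]
contact_force: [-1.0, 0.2, -0.3]
gripper_width: 85.3
```

```bash
python3 -c "
from h import *
go(668,162,185,97)"
```

```text
t 23.42 pos [ 500.  -147.5  193.5] jaw yaw 92.36 down [ 0.006 -0.    -1.   ] w 85.3 F [-1.   0.2 -0.3]
shift [  9.4 302.3 180.6] spin(about tool x) -4.64
```

```bash
python3 - <<'E'
from h import *
T=arm.get_image('top')[...,::-1].copy();S=arm.get_image('side')[...,::-1].copy()
cv2.imwrite('pics/t4.png',T);cv2.imwrite('pics/s4.png',S)
for n,I in(("top",T),("side",S)):  # predicted mill axis foot/band/top for (668,162)
    for dz in(0,25,70,105):
        u=proj(n,[668,162,18+dz]);print(n,dz,u.round(1));cv2.circle(I,tuple(int(v) for v in u.round()),0,(0,255,0),-1)
a=cv2.resize(T[155:215,175:240],None,fx=6,fy=6);b=cv2.resize(S[190:270,165:245],(360,360))
cv2.imwrite('pics/e.png',np.hstack([a,b]))
E
```

```text
top 0 [205.9 185. ]
top 25 [204.5 183.2]
top 70 [201.8 179.5]
top 105 [199.5 176.5]
side 0 [206.5 247.3]
side 25 [204.8 236.8]
side 70 [201.6 216.6]
side 105 [198.9 199.6]
```

View pics/e.png

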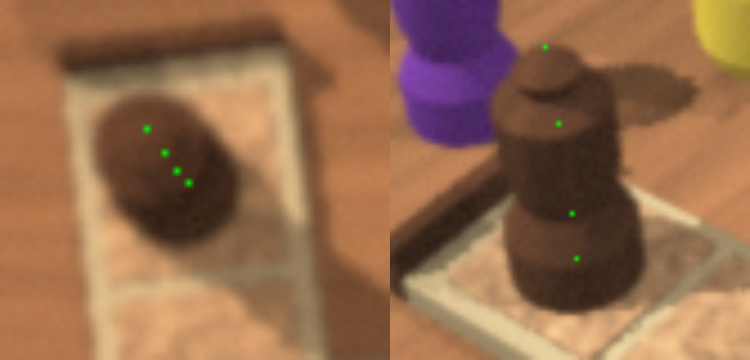

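The predicted mill axis runs through the mill in both views to within about 2 mm, so (667,163) is good.

>>> {"method": "drive_tool", "body": {"motion": [[0,18,10,0],[0,30,18,0],[0,34,20,0],[0,34,20,0],[0,34,20,0],[0,34,20,0],[0,34,20,0],[0,34,20,0],[0,26,16,0],[0,15,9,0]]}}

```text
clock: 24.35
position: [659.9, 155.4, 186.9]
ee_rot: [-0.016, 0.709, 0.015, 0.705]
contact_force: [0.3, -0.4, 0.7]
gripper_width: 84.8
```

>>> {"method": "drive_tool", "body": {"motion": [[0,9,6,-2.3],[0,0,0,-2.3],[0,0,0,0],[0,0,0,0],[0,0,0,0]]}}

```text
clock: 24.77
position: [664.7, 161.0, 189.3]
ee_rot: [-0.043, 0.707, 0.042, 0.705]
contact_force: [-0.5, -0.5, 0.8]
gripper_width: 85.0
```

```bash
python3 -c "
from h import *
go(667,163,70,97)"
```

```text
t 24.77 pos [664.7 161.  189.3] jaw yaw 96.88 down [-0.003 -0.001 -1.   ] w 85.0 F [-0.5 -0.5  0.8]
shift [119.3   1.8   2.8] spin(about tool x) -0.12
```

>>> {"method": "drive_tool", "body": {"motion": [[15,1.8,2,0],[25,0,0,0],[30,0,0,0],[25,0,0,0],[15,0,0,0],[7,0,0,0],[3,0,0,0],[0,0,0,0]]}}

```text
clock: 25.43
position: [667.2, 163.3, 70.8]
ee_rot: [-0.043, 0.706, 0.043, 0.706]
contact_force: [-0.1, -0.5, -0.6]
gripper_width: 85.0
```

>>> {"method": "drive_tool", "body": {"motion": [[0,0,0,0],[0,0,0,0],[0,0,0,0],[0,0,0,0],[0,0,0,0],[0,0,0,0],[0,0,0,0],[0,0,0,0]], "grip": 34}}

```text
clock: 26.1
position: [668.1, 164.1, 72.4]
ee_rot: [-0.043, 0.705, 0.043, 0.707]
contact_force: [-0.4, 1.9, 5.5]
gripper_width: 42.6
```

>>> {"method": "drive_tool", "body": {"motion": [[-8,0,0,0],[-16,0,0,0],[-26,0,0,0],[-30,0,0,0],[-20,0,0,0],[-10,0,0,0],[0,0,0,0],[0,0,0,0]]}}

```text
clock: 26.77
position: [666.3, 163.5, 179.8]
ee_rot: [-0.043, 0.706, 0.043, 0.705]
contact_force: [1.0, -1.0, -1.7]
gripper_width: 42.0
```

```bash
python3 -c "
from h import *
go(416,-150,180,92.3)
go(416,-150,180,97)"
```

```text
t 26.77 pos [666.3 163.5 179.8] jaw yaw 96.92 down [-0.002  0.    -1.   ] w 42.0 F [ 1.  -1.  -1.7]
shift [ 2.000e-01 -2.811e+02 -2.862e+02] spin(about tool x) 4.62
t 26.77 pos [666.3 163.5 179.8] jaw yaw 96.92 down [-0.002  0.    -1.   ] w 42.0 F [ 1.  -1.  -1.7]
shift [ 2.000e-01 -2.811e+02 -2.862e+02] spin(about tool x) -0.08
```

>>> {"method": "drive_tool", "body": {"motion": [[0,-10,-10,0],[0,-18,-18,0],[0,-24,-24,0],[0,-26,-26,0],[0,-26,-26,0],[0,-26,-26,0],[0,-26,-26,0],[0,-26,-26,0],[0,-26,-26,0],[0,-26,-26,0]]}}

```text
clock: 27.6
position: [460.2, -98.1, 178.6]
ee_rot: [-0.043, 0.708, 0.043, 0.704]
contact_force: [0.7, -1.2, -0.9]
gripper_width: 42.7
```

>>> {"method": "drive_tool", "body": {"motion": [[0,-22,-23,0],[0,-15,-17,0],[0,-8,-9,0],[0,-2,-3,2.3],[0,0,0,2.3],[0,0,0,0],[0,0,0,0],[0,0,0,0]]}}

```text
clock: 28.27
position: [417.1, -149.6, 180.1]
ee_rot: [-0.015, 0.708, 0.015, 0.706]
contact_force: [0.4, -0.0, -1.7]
gripper_width: 42.5
```

```bash
python3 -c "
from h import *
go(416,-150,66,92.3)"
```

```text
t 28.27 pos [ 417.1 -149.6  180.1] jaw yaw 92.43 down [-0.002  0.    -1.   ] w 42.5 F [ 0.4 -0.  -1.7]
shift [114.1  -0.4  -0.9] spin(about tool x) 0.13
```

>>> {"method": "drive_tool", "body": {"motion": [[15,0,-0.5,0],[25,0,0,0],[30,0,0,0],[20,0,0,0],[12,0,0,0],[5,0,0,0],[2,0,0,0],[1,0,0,0],[0,0,0,0],[0,0,0,0]]}}

```text
clock: 29.1
position: [417.5, -149.9, 71.6]
ee_rot: [-0.015, 0.706, 0.015, 0.708]
contact_force: [1.0, -0.7, -0.5]
gripper_width: 42.5
```

>>> {"method": "drive_tool", "body": {"motion": [[1,0,0,0],[0.5,0,0,0],[0.5,0,0,0],[0,0,0,0],[0,0,0,0]]}}

```text
clock: 29.52
position: [416.7, -149.9, 68.9]
ee_rot: [-0.015, 0.707, 0.015, 0.707]
contact_force: [0.2, -0.6, -1.1]
gripper_width: 42.5
```

>>> {"method": "drive_tool", "body": {"motion": [[0.5,0,0,0],[0.5,0,0,0],[0.5,0,0,0],[0.5,0,0,0],[0,0,0,0],[0,0,0,0]]}}

```text
clock: 30.02
position: [416.7, -149.9, 66.7]
ee_rot: [-0.015, 0.707, 0.015, 0.707]
contact_force: [0.9, 0.2, -1.7]
gripper_width: 42.5
```

>>> {"method": "drive_tool", "body": {"motion": [[0.5,0,0,0],[0.5,0,0,0],[0,0,0,0],[0,0,0,0]]}}

```text
clock: 30.35
position: [416.9, -149.9, 66.4]
ee_rot: [-0.015, 0.707, 0.015, 0.707]
contact_force: [-1.5, 1.0, 5.8]
gripper_width: 42.6
```

Contact reached. Release, then lift clear of the pieces.

>>> {"method": "drive_tool", "body": {"motion": [[0,0,0,0],[0,0,0,0],[0,0,0,0],[0,0,0,0],[0,0,0,0],[0,0,0,0]], "grip": 85}}

```text
clock: 30.85
position: [416.7, -149.9, 65.7]
ee_rot: [-0.014, 0.707, 0.015, 0.707]
contact_force: [0.3, 1.1, 0.6]
gripper_width: 84.9
```

>>> {"method": "drive_tool", "body": {"motion": [[-8,0,0,0],[-20,0,0,0],[-35,0,0,0],[-35,0,0,0],[-35,0,0,0],[-20,0,0,0],[-8,0,0,0],[0,0,0,0]]}}

```text
clock: 31.52
position: [417.7, -150.0, 229.2]
ee_rot: [-0.015, 0.705, 0.014, 0.709]
contact_force: [-0.1, 0.3, -0.8]
gripper_width: 85.0
```

>>> {"method": "drive_tool", "body": {"motion": [[0,-20,0,0],[0,-35,0,0],[0,-35,0,0],[0,-35,0,0],[0,-35,0,0],[0,-35,0,0],[0,-20,0,0],[0,0,0,0],[0,0,0,0]]}}

```text
clock: 32.27
position: [424.3, -365.0, 224.1]
ee_rot: [-0.013, 0.708, 0.015, 0.705]
contact_force: [-0.1, -0.1, 0.1]
gripper_width: 84.9
```

```bash
python3 - <<'E'
from h import *
go(416,-150,66,92.3)
T=arm.get_image('top')[...,::-1].copy();S=arm.get_image('side')[...,::-1].copy()
cv2.imwrite('pics/t5.png',T);cv2.imwrite('pics/s5.png',S)
a=cv2.resize(T[155:320,255:385],None,fx=3,fy=3);b=cv2.resize(S[110:260,270:470],None,fx=2,fy=2)
c=np.zeros((495,400,3),np.uint8);c[:300]=b;cv2.imwrite('pics/f.png',np.hstack([a,c]))
O=cv2.imread('pics/top0.png');d=cv2.absdiff(O,T)[180:275,266:292].max(2);print('brush diff',(d>40).sum())
E
```

```text
t 32.27 pos [ 424.3 -365.   224.1] jaw yaw 92.21 down [-0.004  0.003 -1.   ] w 84.9 F [-0.1 -0.1  0.1]
shift [158.7 214.7   0.6] spin(about tool x) -0.09
brush diff 0
```

View pics/f.png

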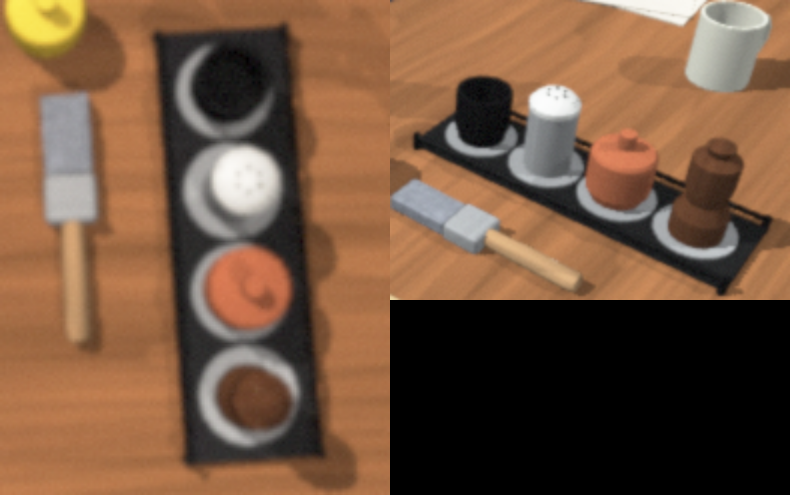

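```bash
python3 - <<'E'
from h import *
c,a=np.array([539.5,-145.6]),np.radians(2.28)
for n,p,z,x in(("mortar",(231,84),70,123),("shaker",(246,180),89,41),("crock",(249,288),62,-41),("mill",(258,400),117,-123)):
    q=plane("top",(p[0]/3+255,p[1]/3+155),z)[:2]-c
    print(n,round(q@[np.cos(a),np.sin(a)]-x,1),round(q@[-np.sin(a),np.cos(a)],1))
E
```

```text
mortar -5.8 2.7
shaker -1.1 0.2
crock 0.4 0.2
mill 0.6 8.9
```

The mill's knob reads 9 mm off, so I'll check its lean against the projected axis.

```bash
python3 - <<'E'
from h import *
for n,f,b,k in(("top","t5",(315,265,365,310),9),("side","s5",(395,170,470,245),6)):
    I=cv2.imread(f"pics/{f}.png")
    for dz in(0,25,70,105):
        u=proj(n,[416.5,-150,12+dz]); print(n,dz,u.round(1))
        x,y=((u-b[:2]+.5)*k).astype(int)
        if dz==0: J=cv2.resize(I[b[1]:b[3],b[0]:b[2]],None,fx=k,fy=k)
        cv2.circle(J,(x,y),3,(0,255,0),-1)
    cv2.imwrite(f"pics/g_{n}.png",cv2.resize(J,(400,400)) )
cv2.imwrite("pics/g.png",np.hstack([cv2.imread(f"pics/g_{n}.png") for n in("top","side")]))
E
```

```text
top 0 [337.3 286.3]
top 25 [339.  286.7]
top 70 [342.2 287.6]
top 105 [344.9 288.4]
side 0 [421.6 224.3]
side 25 [424.8 214.2]
side 70 [430.9 194.8]
side 105 [436.1 178.6]
```

View pics/g.png

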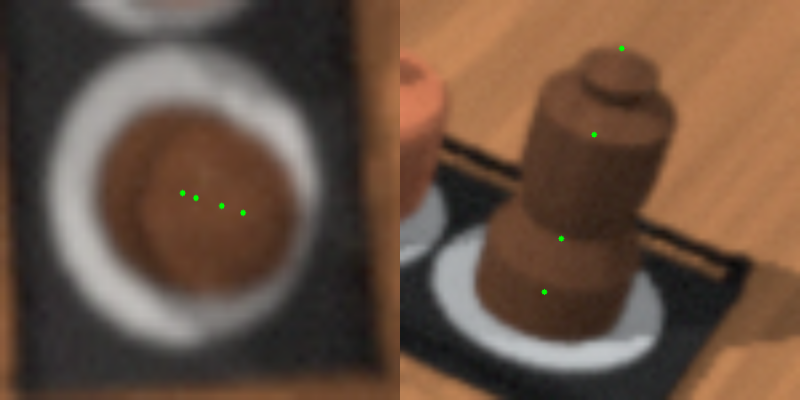

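The mill is upright: its knob lies on the vertical projected from its seat in the side view, and its foot is well inside the seat in both views. The 9 mm came from picking the wrong pixel for the knob.

```bash
python3 -c "
from bench import arm
print(arm.job_done())"
```

```text
the job is handed in; nothing more can be done
None
```

All four pieces are on the steel rack in reverse order, and I handed the job in at about 32 s on the robot's clock. Counting seats from the robot, the mill is on 1, the crock on 2, the shaker on 3 and the mortar on 4.

- **Position:** by the top view, the shaker and crock are within about 1 mm of their seat centres. The mortar is about 6 mm short along the row and 3 mm across, inside the 14 mm limit.
- **Mill:** my first reading put it about 9 mm off across the rack. I treated that as a badly picked pixel on the knob. The second check, in both views, showed it upright and within about 4 mm of centre, with its foot on the seat.
- **Upright:** all four pieces look upright in the side view; I only measured the mill's lean.
- **Brush:** it shows no change from the first picture.
- **Robot:** the arm was clear of everything when I handed in, and the forces shown after each move stayed below about 8 N.

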